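# Show a jar lid to the document camera

## Robot

A 6-joint arm with a two-finger parallel gripper is mounted at the origin on the work surface. World frame = base frame: x ahead of the robot, y to its left, z up, the work surface at z = 0. Lengths are in m, angles in rad, forces in N, time in s.
With the tool pointing down it reaches from about 0.425 to 0.95 m from the base axis. Payload 3.5 kg.
Tool frame: the origin (TCP) lies between the finger pads; the fingertips stand 14 mm ahead of it and the grasp point (between the pads) lies 5 mm behind it; z points along the fingers, y is the line along which they close (so a half turn about z gives the same grasp; the last joint's range is limited). The gripper opens to 85 mm and grips with 20 to 120 N. Pads are 22 mm wide; open, the fingers measure 114 mm over their backs; the gripper's body (76 mm by 85 mm) begins 54 mm behind the grasp point. The pads swing forward as they close: fully open they stand 13 mm farther back than shut.
Start: joints at [-1.404, 0.286, 1.577, -0, 1.279, -0.15], TCP at [0.21, -0.641, 0.245] pointing down, gripper open.
Joint ranges: [-2.77, 2.77], [-0.9, 2.22], [0.21, 2.48], [-1.53, 4.67], [0.24, 2.81], [-2.84, 2.84]. Speed limits (rad/s): [2.79, 2.79, 3.14, 3.14, 3.14, 3.14].

## Interface

Orientations are given as a unit quaternion [x, y, z, w].
In Python, from plant import * gives the robot as it stands.
- The arm moves only by the tool step_arm, never from a script. Its argument "commands" is a list of rows, each an object of numbers: "gripper": the gripper's target within -1 to 1 (shut at 1, half-way at 0, fully open at -1); "x", "y", "z": the shift along the tool's x, y, z in mm; "spin": the turn about the tool's z in degrees. A call has exactly 10 rows; each row shifts and turns the commanded pose from where the row before left it, along the tool's axes as they then stand; what a row does not reach is not made up. A row lasts 1/10 s, in which the tool goes at most 50 mm and 8.59 degrees, less where a joint would pass 70% of its speed; a pose out of reach is approached as far as the arm can. A call with a gripper value outside its range is refused whole. The fingers move at their own pace and stop on an object; "force" is the grip in N (left out, the last holds). Time passes only in rows, so rows that do not move let the fingers close, or fill a call up. It gives the time, the measured TCP pose, the force, the opening and the grip force at its end, in the units of the state.
- get_state(): the state, without advancing time (a new reading comes with each control period).
- read_camera(name): name is "scene" or "top" or "wrist"; returns a dict with "color" (420x560x3 uint8, red, green, blue), "z_map" (420x560 float32, m along the optical axis (not along the pixel's ray), 0 where there is no reading), "fx", "fy", "cx", "cy" (pixels), "eye" and "attitude" of the camera in the world; the wrist camera has in their place "mount" (4x4, takes a point from camera to tool coordinates, whose origin is the TCP and whose axes are the flange's). Camera axes: x right, y up, looking along -z (the intrinsics and any distortion apply to the point x, -y, -z); pixel columns grow to the right and rows downward; lengths in m; the calibration is good to about 2 mm. A picture is of the moment at which its call begins: read the wrist's pose just before it.
- sign_off(): hands the job in; it is judged then, once.
The state is a dict: "time": time; "qpos": joint angles; "dq": joint speeds; "joint_efforts": joint torques, N m; "eef_pos": TCP position; "tcp_rot": TCP orientation; "contact_force": force on the tool from outside, world axes, zero at the start; "wrist_torque": the same for the moment, N m; "opening": opening from 0.0 (shut) to 1.0 (fully open); "finger_force": force on a finger pad.
Only numpy, scipy, OpenCV 4.12 (cv2) and the standard library are available. Lean on these libraries where they do the work, as an engineer would, in place of code of your own. Each camera call takes 0.05 s, during which the arm holds its last target. There are 200 camera calls.

## Task

Lay one of the two loose jar lids in the round well of the camera stage with its open side up, so the camera can see its lining, and let go of it. Then pinch the grip at the top of the camera's telescopic post so that its release button is squeezed in, and draw the post straight up past its first stop, fully out to the second. Finish still holding the post out there with the button squeezed, since it sinks if let go, and leave the other things on the board where they are.

Things in the scene. Friction and masses are not known exactly. Their poses are not given: they have to be found in the camera images.
- lid_a: aluminium twist-off jar lid lying loose: round cap 56 mm dia (57 at the curled rim), 17 high, wall 2.5, 30 g, white inside. Origin: centre of the outside of its closed face; z points out through the open side (z up = open side up, origin on the support; z down = open side down, origin 17 above it). One of the two lids lies open side up, the other open side down, one left and one right.
- lid_b: the other jar lid, of the same make: same size, origin and axes. Either lid will do.
- stage: grey camera stage, a square plate 120 x 120 x 14 mm fixed flat on the board between the robot and the post, with a round well in its middle. Origin at the centre of its underside, z up.
- well (a point): centre of the floor of the stage's round well: 62 mm diameter, 5 deep, its floor 9 mm above the board. A lid lying in it has its closed face on this floor and sticks up 12 mm above the stage.
- clamp: blue plastic desk clamp screwed to the far edge of the board; it carries the post and is fixed. Origin on the post's axis, level with the board. Its top is 40 mm above the board.
- post: telescopic camera post, upright in the clamp, fixed, turned differently each time: aluminium tube 25 mm dia with a black collar, its top 130 mm above the board, 29 dia; on the collar a screw at +x (leave it) and a small latch keeper at +y, reaching 27 mm from the axis. Origin on the axis, level with the board, z up. The camera is on its -x side, the release button on its +y side.
- grip_center (a point): centre of the grip, a black block on top of the post: 36 mm along the post's x, 32 along its y, 48 high, top free. 162 mm above the board with the post in, 272 fully out. Pinch it along the post's y, one finger on the button, one on the opposite face: 38 mm wide, 33 with the button in. Fingertips no more than 28 mm below this point (the collar's keeper begins 36 below).
- button_face (a point): middle of the face of the release button, a grey pad 20 mm wide and 26 high on the grip's +y side (post's y), level with grip_center, standing 6 mm out of the block (22 mm from the post's axis); it goes 5 mm in.
- camera (a point): centre of the small grey document camera (66 mm wide, tilted down) on a bracket on the grip's -x side, 56 mm from the post's axis. Its nearest part to the axis is 34 mm away and it stays lower than the grip's top. It rises with the grip.
- release (a joint): travel of the release button into the grip, 0 (out) to 0.005 m (fully in); its spring takes 3 N to start and 8 N at full travel; a firm pinch (30 to 60 N) bottoms it and carries the pull. Until it is about 3 mm in, a barb hooks the grip to the collar and the post cannot be drawn up.
- camera_grip (a joint): how far the inner section, with the grip, is drawn out of the middle section: 0 to 0.055 m. It comes out first; its end is the first stop. Grip, camera and inner section together weigh 0.34 to 0.52 kg; sliding friction 1.5 N.
- post_mid (a joint): how far the middle section (0.12 kg, friction 3.5 N) is drawn out of the outer tube: 0 to 0.055 m, following after the first stop. At 0.055 m for both the post is fully out at its second stop, the grip 0.110 m above its start. Drawing takes about 10 N; the stop is hard, so pull the last bit slowly with a force limit some 10 N higher. Nothing locks it there: let go, it sinks.
- lunch_tin: closed aluminium lunch tin with a sliding catch, 113 x 168 mm, 55 mm high; a bystander, to be left where it is.
- jam_jar: closed glass jam jar with a twist lid, 66 mm dia, 105 mm high; a bystander, to be left where it is.
- protractor: clear plastic half-circle protractor, 150 mm across, 3 mm thick, lying flat, origin at the middle of its straight edge; a bystander, to be left where it is.
- eraser: white eraser block, 55 x 22 x 12 mm; a bystander, to be left where it is.
- mug: china mug, 76 mm dia, 88 mm high; a bystander, to be left where it is.
There are look-alikes about, which are no part of the job. Leave any brown look-alike of the lid_a alone.

How it is judged:
On the way, in this order (a step that is already met when the one before it is completed fails the run):
1. a jar lid lies in the well of the stage, open side up, let go (((horizontal distance between lid_a and well below 0.006 m and z of lid_a in the frame of well below 0.003 m and angle between lid_a's own z axis and vertical below 0.1 rad and linear speed of lid_a below 0.02 m/s and contact force between each of the arm, the fingers and lid_a below 0.05 N) or (horizontal distance between lid_b and well below 0.006 m and z of lid_b in the frame of well below 0.003 m and angle between lid_b's own z axis and vertical below 0.1 rad and linear speed of lid_b below 0.02 m/s and contact force between each of the arm, the fingers and lid_b below 0.05 N))), for 0.3 s.
2. the release button is squeezed in by the fingers with the post still in (value of joint release above 0.0035 m and contact force between the fingers and camera_grip above 2 N and value of joint camera_grip below 0.02 m), for 0.1 s.
3. the post is drawn past its first stop (value of joint camera_grip above 0.05 m and value of joint post_mid above 0.01 m), for 0.1 s.
At the end, for the whole second after the job is handed in: A lid lies in the well open side up (within 6 mm of the well's centre, 3 mm of its floor and 0.1 rad of level), at rest and untouched by the robot; the fingers hold the grip with the button squeezed in at least 3.5 mm, both sections of the post drawn out to within 4 mm of their 55 mm, steady (((horizontal distance between lid_a and well below 0.006 m and z of lid_a in the frame of well below 0.003 m and angle between lid_a's own z axis and vertical below 0.1 rad and linear speed of lid_a below 0.02 m/s and contact force between each of the arm, the fingers and lid_a below 0.05 N) or (horizontal distance between lid_b and well below 0.006 m and z of lid_b in the frame of well below 0.003 m and angle between lid_b's own z axis and vertical below 0.1 rad and linear speed of lid_b below 0.02 m/s and contact force between each of the arm, the fingers and lid_b below 0.05 N)) and value of joint each of camera_grip, post_mid above 0.051 m and value of joint release above 0.0035 m and contact force between the fingers and camera_grip above 4 N and linear speed of camera_grip below 0.01 m/s); the arm keeps its last pose, push and grip.
It fails at once if another thing on the board (tin, jar, protractor, eraser, mug) is moved more than 20 mm (distance of any of lunch_tin, jam_jar, protractor, eraser, mug from where it was at the start of the episode above 0.02 m).
It also fails if it takes over 48 s, if anything falls off the work surface, if the arm or the gripper's body presses on something with over 40 N, if the wrist force passes 120 N, or if a joint passes its speed limit or range.

## Working session

There is one attempt and no reset: what is moved stays moved. The work goes in short steps, Python scripts to look and compute and a tool call to move; the robot and the scene stay as the last step left them, time stands still between calls to the robot, and variables do not carry over. Pictures are saved under pics/ and viewed, at most 10 in all, crops included, and the job is handed in when it is done.

Besides the shell and the picture viewer there is one more tool, called after "Emit:" as name([rows], argument=value, ...), one row to a line, values as JSON. step_arm: Moves the arm, as the interface text tells. Its arguments: {"type":"object","properties":{"commands":{"type":"array"},"force":{"type":"number"}},"required":["commands"]}

```bash
ls; mkdir -p pics
cat > h.py <<'E'
from plant import *
import numpy as np, cv2
from scipy.spatial.transform import Rotation as R
def att(a):
    a=np.array(a,float)
    return a if a.shape==(3,3) else R.from_quat(a).as_matrix()
def grab(n):
    s=get_state(); c=read_camera(n)
    if n=="wrist":
        T=np.eye(4);T[:3,:3]=att(s["tcp_rot"]);T[:3,3]=s["eef_pos"]
        M=T@np.array(c["mount"]);c["E"]=M[:3,3];c["Rm"]=M[:3,:3]
    else: c["E"]=np.array(c["eye"]);c["Rm"]=att(c["attitude"])
    return c
def cloud(c):
    v,u=np.mgrid[0:420,0:560];z=c["z_map"]
    P=np.stack([(u-c["cx"])/c["fx"]*z,-(v-c["cy"])/c["fy"]*z,-z],-1)
    return P@c["Rm"].T+c["E"]
def ray(c,u,v,h):
    d=c["Rm"]@np.array([(u-c["cx"])/c["fx"],-(v-c["cy"])/c["fy"],-1]);return c["E"]+d*(h-c["E"][2])/d[2]
def save(c,f): cv2.imwrite("pics/"+f,c["color"][:,:,::-1])
E
python3 - <<'E'
from h import *
import pickle
for n in("top","scene"):
    c=grab(n);save(c,n+".png");pickle.dump(c,open(n+".pkl","wb"))
    print({k:v for k,v in c.items() if k not in("color","z_map")})
print(get_state())
E
```

```text
pics
{'fx': 397.84851656316545, 'fy': 397.84851656316545, 'cx': 272.7011896536663, 'cy': 206.48298773512965, 'eye': array([ 0.39958891, -0.02638402,  1.16908372]), 'attitude': array([ 0.0422573 , -0.02391346, -0.70232331,  0.71020028]), 'E': array([ 0.39958891, -0.02638402,  1.16908372]), 'Rm': array([[ 0.01234024,  0.99555938, -0.09332326],
       [-0.99960146,  0.00991259, -0.02643233],
       [-0.02538987,  0.09361225,  0.99528493]])}
{'fx': 445.14836705731244, 'fy': 445.14836705731244, 'cx': 276.0636893753029, 'cy': 210.50752194464576, 'eye': array([1.20022207, 0.2501268 , 0.89944167]), 'attitude': array([0.21930553, 0.30646118, 0.76115953, 0.52784733]), 'E': array([1.20022207, 0.2501268 , 0.89944167]), 'Rm': array([[-0.34656456, -0.66913479,  0.65738242],
       [ 0.93796931, -0.25491747,  0.23501202],
       [ 0.01032354,  0.69805137,  0.71597326]])}
{'time': 0.1, 'qpos': array([-1.40400824e+00,  2.87091817e-01,  1.57806957e+00,  7.98274119e-06,
        1.27862641e+00, -1.49984240e-01]), 'dq': array([-6.60607967e-04, -3.16382571e-04, -1.06272256e-03, -1.93508563e-04,
       -9.81488134e-04, -2.33060924e-05]), 'joint_efforts': array([ 5.47758791e-04, -4.07300162e+01, -2.93699151e+01, -1.65409028e-04,
        3.44847038e-03, -1.94730951e-06]), 'eef_pos': array([ 0.21020485, -0.64081858,  0.24405455]), 'tcp_rot': array([ 9.87482698e-01,  1.57723543e-01, -5.40077435e-06, -1.09756396e-03]), 'contact_force': array([ 0.18186836, -0.38276451,  0.08437104]), 'wrist_torque': array([ 0.01985737, -0.06945436, -0.02352547]), 'finger_force': 0.0, 'opening': 1.001760369913927}
```

View pics/top.png

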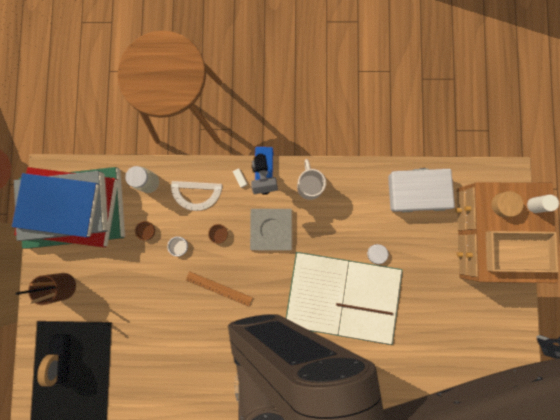

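View pics/scene.png

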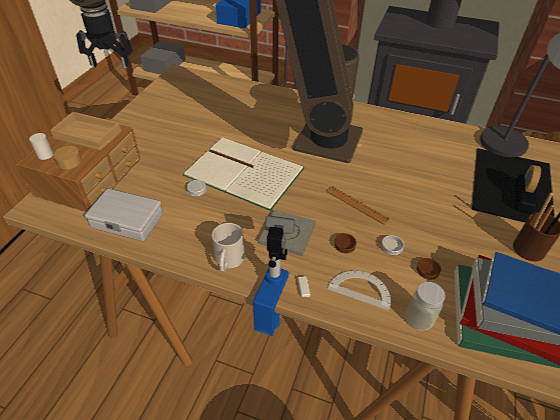

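The top view shows the open-side-up lid at (177,247), the closed one at (378,255), the stage at (271,230), the post at (262,165), and its camera at (263,185), toward the robot. The brown look-alikes are at (219,234) and (145,231). The scene view agrees: open lid at (392,244), post at (275,245).

```bash
cat > m.py <<'E'
from h import *
import pickle
c=pickle.load(open("top.pkl","rb"));P=cloud(c);H=P[...,2]
hsv=cv2.cvtColor(c["color"],cv2.COLOR_RGB2HSV)
def comp(m,u,v):
    n,l,st,ce=cv2.connectedComponentsWithStats(m.astype(np.uint8));b=l[v-6:v+7,u-6:u+7];b=b[b>0]
    return l==np.bincount(b).argmax()
# lid: low saturation
m=comp(hsv[...,1]<90,177,247)
cs,_=cv2.findContours(m.astype(np.uint8),0,2);cn=max(cs,key=cv2.contourArea)
pts=np.array([ray(c,u,v,.017)[:2] for u,v in cn[:,0]]).astype(np.float32)
print("lid colour",cv2.minEnclosingCircle(pts),cv2.fitEllipse(pts))
m=(H>.010)&(H<.03);m=comp(m,177,247);q=P[m];print("lid depth",cv2.minEnclosingCircle(q[:,:2].astype(np.float32)),len(q),np.percentile(q[:,2],[5,50,95]))
# stage
m=comp((H>.008)&(H<.022)&(hsv[...,1]<90),250,215)
cs,_=cv2.findContours(m.astype(np.uint8),0,2);cn=max(cs,key=cv2.contourArea)
pts=np.array([ray(c,u,v,.014)[:2] for u,v in cn[:,0]]).astype(np.float32);print("stage",cv2.minAreaRect(pts))
box=np.s_[135:205,235:300]
w=P[box].reshape(-1,3);w=w[(w[:,2]>.06)];print("post >.06",len(w),w.min(0),w.max(0))
t=w[w[:,2]>.175];print("grip top",len(t),t.mean(0),cv2.minAreaRect(t[:,:2].astype(np.float32)))
s=pickle.load(open("scene.pkl","rb"));Q=cloud(s)[200:300,240:310].reshape(-1,3)
t=Q[(Q[:,2]>.175)&(Q[:,2]<.2)&(Q[:,0]>.5)];print("scene grip top",len(t),t.mean(0),cv2.minAreaRect(t[:,:2].astype(np.float32)))
t=Q[(Q[:,2]>.12)&(Q[:,2]<.2)&(Q[:,0]>.4)];print(cv2.minAreaRect(t[:,:2].astype(np.float32)))
a=cv2.resize(c["color"][140:260,220:340],(480,480),interpolation=cv2.INTER_CUBIC);
b=cv2.resize(s["color"][200:300,230:330],(480,480),interpolation=cv2.INTER_CUBIC)
cv2.imwrite("pics/crop.png",np.hstack([a,b])[:,:,::-1][::1,::1] if 0 else cv2.resize(np.hstack([a,b]),(800,400))[:,:,::-1])
E
python3 m.py
```

```text
lid colour ((0.39043015241622925, 0.27992668747901917), 0.03054111637175083) ((0.3898642957210541, 0.279619425535202), (0.05654053017497063, 0.05983561649918556), 176.94203186035156)
lid depth ((0.3898415267467499, 0.2814635634422302), 0.028554117307066917) 76 [0.01104227 0.01610026 0.0196034 ]
stage ((0.4424037039279938, 0.009938187897205353), (0.1161225438117981, 0.11924181878566742), 0.5797503590583801)
post >.06 711 [ 0.39958891 -0.07007649  0.06312471] [0.6411155  0.06059699 1.16908372]
grip top 200 [0.5863664  0.029059   0.26863507] ((0.5086846351623535, 0.015824291855096817), (0.23095956444740295, 0.037301164120435715), 11.976723670959473)
scene grip top 220 [0.6095243  0.03836914 0.18322642] ((0.60548996925354, 0.039297040551900864), (0.038591694086790085, 0.03747899457812309), 6.907347202301025)
((0.58799147605896, 0.0333939827978611), (0.10962515324354172, 0.06623784452676773), 9.249064445495605)
```

View pics/crop.png

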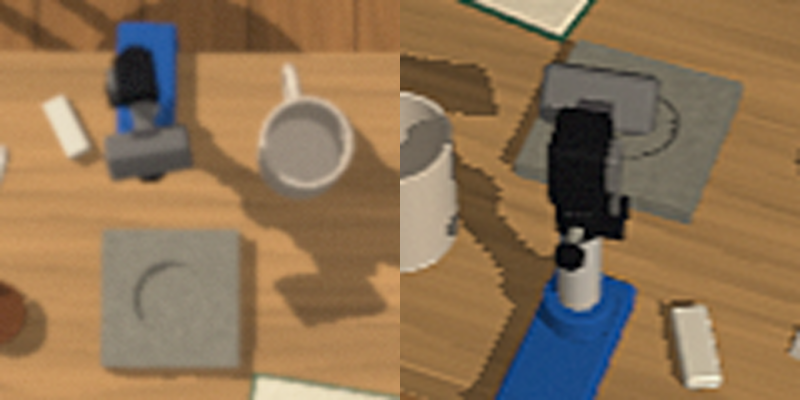

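Emit:
step_arm([
  {"spin": -8,"gripper": -1},
  {"spin": -8},
  {"spin": -8},
  {"spin": -8},
  {"spin": -8},
  {"spin": -8},
  {"spin": -8},
  {"spin": -8},
  {"spin": -8},
  {"x": 10},
])

```text
invalid input
```

```bash
python3 -c "
from h import *
s=get_state();print(s['time'],s['eef_pos'],att(s['tcp_rot']).round(3),s['qpos'].round(3))
print(np.array(read_camera('wrist')['mount']).round(4))"
```

```text
0.1 [ 0.21020485 -0.64081858  0.24405455] [[ 0.95   0.311 -0.   ]
 [ 0.311 -0.95   0.002]
 [ 0.    -0.002 -1.   ]] [-1.404  0.287  1.578  0.     1.279 -0.15 ]
[[ 6.000e-04  9.463e-01  3.233e-01  8.290e-02]
 [ 1.000e+00 -1.100e-03  1.500e-03 -1.000e-04]
 [ 1.800e-03  3.233e-01 -9.463e-01 -1.286e-01]
 [ 0.000e+00  0.000e+00  0.000e+00  1.000e+00]]
```

Emit:
step_arm([
  {"x": 0,"y": 0,"z": 0,"spin": -8,"gripper": -1},
  {"x": 0,"y": 0,"z": 0,"spin": -8,"gripper": -1},
  {"x": 0,"y": 0,"z": 0,"spin": -8,"gripper": -1},
  {"x": 0,"y": 0,"z": 0,"spin": -8,"gripper": -1},
  {"x": 0,"y": 0,"z": 0,"spin": -8,"gripper": -1},
  {"x": 0,"y": 0,"z": 0,"spin": -8,"gripper": -1},
  {"x": 0,"y": 0,"z": 0,"spin": -8,"gripper": -1},
  {"x": 0,"y": 0,"z": 0,"spin": -8,"gripper": -1},
  {"x": 0,"y": 0,"z": 0,"spin": -8,"gripper": -1},
  {"x": 30,"y": 18,"z": 0,"spin": 0,"gripper": -1},
])

```text
time: 1.15
eef_pos: [0.2264, -0.6131, 0.2445]
tcp_rot: [0.707, 0.708, -0.001, -0.0]
contact_force: [0.4, 1.0, -0.3]
opening: 0.994
finger_force: 0.0
```

Emit:
step_arm([
  {"x": 41,"y": 23,"z": 0,"spin": 0,"gripper": -1},
  {"x": 41,"y": 23,"z": 0,"spin": 0,"gripper": -1},
  {"x": 41,"y": 23,"z": 0,"spin": 0,"gripper": -1},
  {"x": 41,"y": 23,"z": 0,"spin": 0,"gripper": -1},
  {"x": 41,"y": 23,"z": 0,"spin": 0,"gripper": -1},
  {"x": 41,"y": 23,"z": 0,"spin": 0,"gripper": -1},
  {"x": 41,"y": 23,"z": 0,"spin": 0,"gripper": -1},
  {"x": 41,"y": 23,"z": 0,"spin": 0,"gripper": -1},
  {"x": 41,"y": 23,"z": 0,"spin": 0,"gripper": -1},
  {"x": 41,"y": 23,"z": 0,"spin": 0,"gripper": -1},
])

```text
time: 2.15
eef_pos: [0.4576, -0.1988, 0.2452]
tcp_rot: [0.706, 0.708, 0.0, 0.0]
contact_force: [0.2, -0.6, 0.3]
opening: 0.995
finger_force: 0.0
```

Emit:
step_arm([
  {"x": 40,"y": 0,"z": 0,"spin": 0,"gripper": -1},
  {"x": 40,"y": 0,"z": 0,"spin": 0,"gripper": -1},
  {"x": 40,"y": 0,"z": 0,"spin": 0,"gripper": -1},
  {"x": 40,"y": 0,"z": 0,"spin": 0,"gripper": -1},
  {"x": 40,"y": 0,"z": 0,"spin": 0,"gripper": -1},
  {"x": 40,"y": 0,"z": 0,"spin": 0,"gripper": -1},
  {"x": 40,"y": -10,"z": 0,"spin": 0,"gripper": -1},
  {"x": 40,"y": -10,"z": 0,"spin": 0,"gripper": -1},
  {"x": 40,"y": -10,"z": 0,"spin": 0,"gripper": -1},
  {"x": 20,"y": 0,"z": 0,"spin": 0,"gripper": -1},
])

```text
time: 3.15
eef_pos: [0.4246, 0.1817, 0.2451]
tcp_rot: [0.705, 0.709, -0.0, -0.0]
contact_force: [0.7, -0.9, 0.6]
opening: 1.0
finger_force: 0.0
```

Emit:
step_arm([
  {"x": 25,"y": -10,"z": 10,"spin": 0,"gripper": -1},
  {"x": 25,"y": -10,"z": 20,"spin": 0,"gripper": -1},
  {"x": 25,"y": -10,"z": 20,"spin": 0,"gripper": -1},
  {"x": 25,"y": -5,"z": 20,"spin": 0,"gripper": -1},
  {"x": 0,"y": 0,"z": 20,"spin": 0,"gripper": -1},
  {"x": 0,"y": 0,"z": 10,"spin": 0,"gripper": -1},
  {"x": 0,"y": 0,"z": 0,"spin": 0,"gripper": -1},
  {"x": 0,"y": 0,"z": 0,"spin": 0,"gripper": -1},
  {"x": 0,"y": 0,"z": 0,"spin": 0,"gripper": -1},
  {"x": 0,"y": 0,"z": 0,"spin": 0,"gripper": -1},
])

```text
time: 4.15
eef_pos: [0.3918, 0.2791, 0.1466]
tcp_rot: [0.706, 0.708, 0.001, 0.0]
contact_force: [0.9, 0.0, -0.9]
opening: 0.999
finger_force: 0.0
```

Run:
```python
from h import *
c=grab("wrist");save(c,"w1.png");P=cloud(c);H=P[...,2]
hsv=cv2.cvtColor(c["color"],cv2.COLOR_RGB2HSV)
m=((H>.011)&(H<.025)&(c["z_map"]>0)&(hsv[...,1]<110)).astype(np.uint8)
n,l,st,ce=cv2.connectedComponentsWithStats(m)
for i in range(1,n):
    if st[i,4]>150:
        q=P[l==i];print(st[i],ce[i].round(),cv2.minEnclosingCircle(q[:,:2].astype(np.float32)),np.median(q[:,2]))
s=get_state();print(s['eef_pos'],s['tcp_rot'])
```

```text
[ 496   26   55   99 1090] [512.  78.] ((0.5716307163238525, 0.3784480094909668), 0.03212825953960419) 0.018308028209468474
[247 171  71  68 957] [282. 207.] ((0.38986632227897644, 0.28281933069229126), 0.02870989590883255) 0.016614613926453747
[0.39161797 0.27906879 0.14640319] [7.06397081e-01 7.07815019e-01 9.55561959e-04 3.86857230e-04]
```

View pics/w1.png

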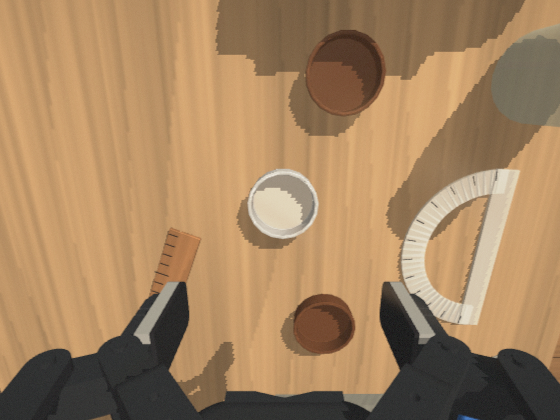

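The lid is at (282,204), open side up. The brown look-alikes are at (345,72) and (323,324), both clear of the fingers.

Emit:
step_arm([
  {"x": 3,"y": -2,"z": 10,"spin": 0,"gripper": -0.65},
  {"x": 0,"y": 0,"z": 20,"spin": 0,"gripper": -0.65},
  {"x": 0,"y": 0,"z": 20,"spin": 0,"gripper": -0.65},
  {"x": 0,"y": 0,"z": 20,"spin": 0,"gripper": -0.65},
  {"x": 0,"y": 0,"z": 16,"spin": 0,"gripper": -0.65},
  {"x": 0,"y": 0,"z": 0,"spin": 0,"gripper": -0.65},
  {"x": 0,"y": 0,"z": 0,"spin": 0,"gripper": -0.65},
  {"x": 0,"y": 0,"z": 0,"spin": 0,"gripper": -0.65},
  {"x": 0,"y": 0,"z": 0,"spin": 0,"gripper": -0.65},
  {"x": 0,"y": 0,"z": 0,"spin": 0,"gripper": -0.65},
], force=25)

```text
time: 5.2
eef_pos: [0.3894, 0.2823, 0.0602]
tcp_rot: [0.706, 0.708, 0.001, 0.0]
contact_force: [0.7, -0.5, -0.1]
opening: 0.824
finger_force: 0.0
```

```bash
cat > w.py <<'E'
import sys
from h import *
c=grab("wrist");save(c,sys.argv[1]);P=cloud(c);H=P[...,2]
s=get_state();T=(P-s['eef_pos'])@att(s['tcp_rot'])
hsv=cv2.cvtColor(c["color"],cv2.COLOR_RGB2HSV)
z0=float(sys.argv[2])
m=((H>z0-.006)&(H<z0+.006)&(c["z_map"]>0)&(hsv[...,1]<110)).astype(np.uint8)
n,l,st,ce=cv2.connectedComponentsWithStats(m)
for i in range(1,n):
    if st[i,4]>300:
        q=P[l==i];(a,r)=cv2.minEnclosingCircle(q[:,:2].astype(np.float32));print(st[i],ce[i].round(),a,r,np.median(q[:,2]))
f=(c["z_map"]>0)&(c["z_map"]<.25)&(abs(T[...,0])<.014)&(T[...,2]>-.02)&(abs(T[...,1])>.02)&(abs(T[...,1])<.06)&(T[...,2]<.03)
for sg in(-1,1):
    q=T[f&(T[...,1]*sg>0)]
    if len(q):print("finger",sg,len(q),"tip z",np.percentile(q[:,2],[90,98,100]).round(4),"inner",abs(q[:,1]).min().round(4))
print(s['time'],s['eef_pos'],s['tcp_rot'],s['opening'])
E
python3 w.py w2.png .017
```

```text
[ 236  207  101   94 2091] [286. 257.] (0.39029422402381897, 0.2825104296207428) 0.028776327148079872 0.01651150816709293
finger -1 1568 tip z [0.0003 0.0045 0.0065] inner 0.0353
finger 1 1578 tip z [0.0005 0.0047 0.0069] inner 0.0343
5.25 [0.38932428 0.28230756 0.06005699] [7.06184743e-01 7.08027226e-01 6.97724880e-04 2.63984297e-04] 0.8285370978725737
```

View pics/w2.png

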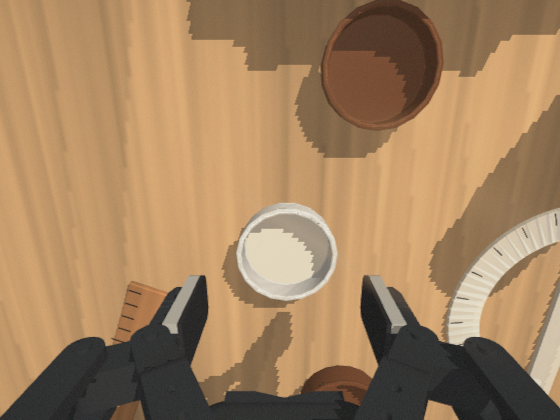

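The lid is at (286,257), centred between the pads at x≈190 and x≈375. I'll descend and grip it.

Emit:
step_arm([
  {"x": 0,"y": 1,"z": 10,"spin": 0,"gripper": -0.65},
  {"x": 0,"y": 0,"z": 15,"spin": 0,"gripper": -0.65},
  {"x": 0,"y": 0,"z": 12,"spin": 0,"gripper": -0.65},
  {"x": 0,"y": 0,"z": 6,"spin": 0,"gripper": -0.65},
  {"x": 0,"y": 0,"z": 0,"spin": 0,"gripper": -0.65},
  {"x": 0,"y": 0,"z": 0,"spin": 0,"gripper": 0},
  {"x": 0,"y": 0,"z": 0,"spin": 0,"gripper": 0},
  {"x": 0,"y": 0,"z": 0,"spin": 0,"gripper": 0},
  {"x": 0,"y": 0,"z": 0,"spin": 0,"gripper": 0},
  {"x": 0,"y": 0,"z": 0,"spin": 0,"gripper": 0},
], force=25)

```text
time: 6.25
eef_pos: [0.3903, 0.2823, 0.0168]
tcp_rot: [0.706, 0.708, 0.001, 0.0]
contact_force: [-0.9, -0.4, 1.0]
opening: 0.645
finger_force: 26.6
```

Emit:
step_arm([
  {"x": 0,"y": 0,"z": 0,"spin": 0,"gripper": 0},
  {"x": 0,"y": 0,"z": 0,"spin": 0,"gripper": 0},
  {"x": 0,"y": 0,"z": -10,"spin": 0,"gripper": 0},
  {"x": 0,"y": 0,"z": -15,"spin": 0,"gripper": 0},
  {"x": 0,"y": 0,"z": -15,"spin": 0,"gripper": 0},
  {"x": 0,"y": 0,"z": -15,"spin": 0,"gripper": 0},
  {"x": 0,"y": 0,"z": -15,"spin": 0,"gripper": 0},
  {"x": 0,"y": 0,"z": -10,"spin": 0,"gripper": 0},
  {"x": 0,"y": 0,"z": 0,"spin": 0,"gripper": 0},
  {"x": 0,"y": 0,"z": 0,"spin": 0,"gripper": 0},
])

```text
time: 7.25
eef_pos: [0.3896, 0.282, 0.0961]
tcp_rot: [0.706, 0.708, -0.0, -0.0]
contact_force: [-0.3, -0.0, -1.0]
opening: 0.648
finger_force: 26.7
```

```bash
python3 w.py w3.png .097
```

```text
[ 185  237  198  116 4463] [284. 297.] (0.38894030451774597, 0.28859004378318787) 0.041355252265930176 0.09594590009054554
finger -1 2563 tip z [0.013  0.0137 0.0146] inner 0.02
finger 1 2495 tip z [0.0127 0.0137 0.0147] inner 0.02
7.3 [0.389308   0.28184311 0.09568233] [ 7.06163710e-01  7.08048285e-01 -6.20404792e-04 -2.38128386e-04] 0.6471705303651015
```

Emit:
step_arm([
  {"x": -20,"y": 8,"z": -5,"spin": 0,"gripper": 0},
  {"x": -36,"y": 8,"z": -5,"spin": 0,"gripper": 0},
  {"x": -36,"y": 8,"z": -5,"spin": 0,"gripper": 0},
  {"x": -36,"y": 8,"z": -5,"spin": 0,"gripper": 0},
  {"x": -36,"y": 8,"z": 0,"spin": 0,"gripper": 0},
  {"x": -36,"y": 8,"z": 0,"spin": 0,"gripper": 0},
  {"x": -36,"y": 4,"z": 0,"spin": 0,"gripper": 0},
  {"x": -36,"y": 0,"z": 0,"spin": 0,"gripper": 0},
  {"x": -30,"y": 0,"z": 0,"spin": 0,"gripper": 0},
  {"x": -20,"y": 0,"z": 0,"spin": 0,"gripper": 0},
])

```text
time: 8.3
eef_pos: [0.442, -0.0415, 0.1154]
tcp_rot: [0.707, 0.707, -0.001, -0.001]
contact_force: [0.4, -0.6, -0.0]
opening: 0.65
finger_force: 26.7
```

```bash
cat > st.py <<'E'
from h import *
import pickle,sys
c=grab("wrist");pickle.dump(c,open("wst.pkl","wb"));save(c,sys.argv[1]);P=cloud(c);H=P[...,2]
hsv=cv2.cvtColor(c["color"],cv2.COLOR_RGB2HSV)
m=((H>.0115)&(H<.02)&(c["z_map"]>0)&(hsv[...,1]<80)).astype(np.uint8)
n,l,st,ce=cv2.connectedComponentsWithStats(m);i=1+st[1:,4].argmax();q=P[l==i]
print(st[i],np.median(q[:,2]),q.min(0),q.max(0),cv2.minAreaRect(q[:,:2].astype(np.float32)))
w=((H>.006)&(H<.0115)&(abs(P[...,0]-.442)<.035)&(abs(P[...,1]-.01)<.035)).astype(np.uint8)
q=P[w>0];print("well",len(q),q[:,:2].min(0),q[:,:2].max(0),cv2.minEnclosingCircle(q[:,:2].astype(np.float32)))
s=get_state();print(s['time'],s['eef_pos'],s['tcp_rot'],s['opening'])
E
python3 st.py w4.png
```

```text
[  190    51   193   182 25548] 0.013979960684782647 [ 0.3822916  -0.04990277  0.01151082] [0.50306876 0.07114684 0.01672503] ((0.442819207906723, 0.01055801659822464), (0.12056085467338562, 0.12021531164646149), 0.567497193813324)
well 6468 [ 0.41175595 -0.02025703] [0.47367441 0.04164815] ((0.44263237714767456, 0.010841204784810543), 0.031224606558680534)
8.35 [ 0.44241884 -0.04316365  0.11556811] [ 7.07067820e-01  7.07145142e-01 -9.19376898e-04  2.54336856e-05] 0.6458211338512754
```

View pics/w4.png

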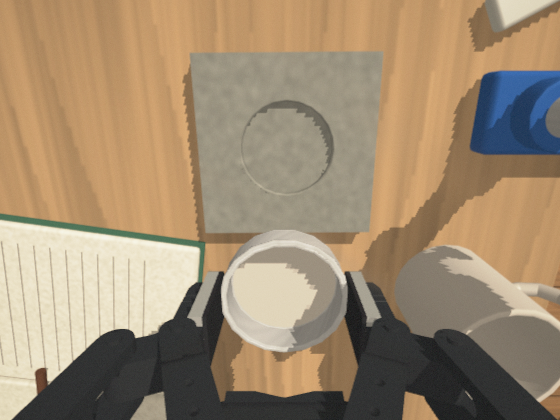

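The held lid is at (284,290), level and open side up. The well is at (287,148).

```bash
cat > lid.py <<'E'
from h import *
import pickle
c=pickle.load(open("wst.pkl","rb"));P=cloud(c);s=get_state();T=(P-s['eef_pos'])@att(s['tcp_rot'])
g=c["color"].min(-1)
m=(abs(T[...,2]+.001)<.004)&(g>95)&(abs(T[...,0])<.04)&(abs(T[...,1])<.0275)
q=T[m][:,:2];print(len(q),q.min(0),q.max(0))
A=np.c_[2*q,np.ones(len(q))];x=np.linalg.lstsq(A,(q**2).sum(1),rcond=None)[0];print("rim fit",x[:2],np.sqrt(x[2]+x[:2]@x[:2]))
print(s['eef_pos'])
E
python3 lid.py
```

```text
2706 [-0.0271395  -0.02749642] [0.03059652 0.02676672]
rim fit [ 0.00260133 -0.00097504] 0.02656926997578444
[ 0.44241884 -0.04316365  0.11556811]
```

Emit:
step_arm([
  {"x": 20,"y": 0,"z": 0,"spin": 0,"gripper": 0},
  {"x": 20,"y": 0,"z": 10,"spin": 0,"gripper": 0},
  {"x": 13,"y": 0,"z": 15,"spin": 0,"gripper": 0},
  {"x": 0,"y": 0,"z": 15,"spin": 0,"gripper": 0},
  {"x": 0,"y": 0,"z": 15,"spin": 0,"gripper": 0},
  {"x": 0,"y": 0,"z": 15,"spin": 0,"gripper": 0},
  {"x": 0,"y": 0,"z": 10,"spin": 0,"gripper": 0},
  {"x": 0,"y": 0,"z": 0,"spin": 0,"gripper": 0},
  {"x": 0,"y": 0,"z": 0,"spin": 0,"gripper": 0},
  {"x": 0,"y": 0,"z": 0,"spin": 0,"gripper": 0},
])

```text
time: 9.35
eef_pos: [0.4432, 0.0132, 0.037]
tcp_rot: [0.706, 0.708, 0.0, 0.001]
contact_force: [-0.0, 0.5, -0.5]
opening: 0.646
finger_force: 26.7
```

```bash
python3 st.py w5.png; python3 lid.py
```

```text
[  151   159   266   161 25154] 0.013933024407061859 [ 0.38211289 -0.0137604   0.01151142] [0.50317289 0.07161016 0.01630845] ((0.4428306818008423, 0.028952021151781082), (0.12094298005104065, 0.08449976146221161), 0.44211074709892273)
well 1048 [0.41204375 0.01181585] [0.47360889 0.04082124] ((0.4428263306617737, 0.012538600713014603), 0.030882732942700386)
9.4 [0.44325572 0.01308875 0.03709652] [7.06212396e-01 7.07999576e-01 4.48259579e-04 6.71259279e-04] 0.6445254256948922
2760 [-0.02859057 -0.02749779] [0.02893104 0.02710384]
rim fit [ 0.00101442 -0.0006262 ] 0.026582349925219868
[0.44325572 0.01308875 0.03709652]
```

Emit:
step_arm([
  {"x": -2.7,"y": -0.4,"z": 0,"spin": 0,"gripper": 0},
  {"x": 0,"y": 0,"z": 2,"spin": 0,"gripper": 0},
  {"x": 0,"y": 0,"z": 2,"spin": 0,"gripper": 0},
  {"x": 0,"y": 0,"z": 2,"spin": 0,"gripper": 0},
  {"x": 0,"y": 0,"z": 2,"spin": 0,"gripper": 0},
  {"x": 0,"y": 0,"z": 2,"spin": 0,"gripper": 0},
  {"x": 0,"y": 0,"z": 0.6,"spin": 0,"gripper": 0},
  {"x": 0,"y": 0,"z": 0,"spin": 0,"gripper": 0},
  {"x": 0,"y": 0,"z": 0,"spin": 0,"gripper": 0},
  {"x": 0,"y": 0,"z": 0,"spin": 0,"gripper": 0},
])

```text
time: 10.4
eef_pos: [0.4421, 0.0105, 0.0258]
tcp_rot: [0.706, 0.708, -0.0, -0.0]
contact_force: [-2.1, -0.3, 1.3]
opening: 0.644
finger_force: 26.9
```

```bash
python3 st.py w6.png; python3 lid.py
```

```text
[  143   157   288   169 29001] 0.013951711424481372 [ 0.38198537 -0.01122112  0.01150525] [0.50352426 0.07153375 0.01991468] ((0.4427412748336792, 0.029702335596084595), (0.1210855022072792, 0.08285171538591385), 0.47490769624710083)
well 1465 [ 0.41258755 -0.01509058] [0.47296602 0.04044517] ((0.4428759515285492, 0.014648450538516045), 0.03031749650835991)
10.45 [0.44212258 0.01055293 0.02578877] [ 7.06155167e-01  7.08057109e-01 -5.73188855e-05 -7.99161357e-05] 0.6500968534819457
2801 [-0.0283507  -0.02749874] [0.02895569 0.02710509]
rim fit [ 0.00094184 -0.00060164] 0.026562950455761476
[0.44212258 0.01055293 0.02578877]
```

Emit:
step_arm([
  {"x": 0,"y": 0,"z": 0,"spin": 0,"gripper": -0.4},
  {"x": 0,"y": 0,"z": 0,"spin": 0,"gripper": -0.5},
  {"x": 0,"y": 0,"z": 0,"spin": 0,"gripper": -0.65},
  {"x": 0,"y": 0,"z": 0,"spin": 0,"gripper": -0.65},
  {"x": 0,"y": 0,"z": 0,"spin": 0,"gripper": -0.65},
  {"x": 0,"y": 0,"z": -5,"spin": 0,"gripper": -0.65},
  {"x": 0,"y": 0,"z": -15,"spin": 0,"gripper": -0.65},
  {"x": 0,"y": 0,"z": -30,"spin": 0,"gripper": -0.65},
  {"x": 0,"y": 0,"z": -30,"spin": 0,"gripper": -0.65},
  {"x": 0,"y": 0,"z": -20,"spin": 0,"gripper": -0.65},
])

```text
time: 11.45
eef_pos: [0.4431, 0.0104, 0.1282]
tcp_rot: [0.706, 0.708, 0.001, 0.001]
contact_force: [-0.5, -0.5, 0.0]
opening: 0.826
finger_force: 0.0
```

Emit:
step_arm([
  {"x": -10,"y": 0,"z": -30,"spin": 0,"gripper": -1},
  {"x": -10,"y": 0,"z": -40,"spin": 0,"gripper": -1},
  {"x": -10,"y": 0,"z": -40,"spin": 0,"gripper": -1},
  {"x": -10,"y": 0,"z": -40,"spin": 0,"gripper": -1},
  {"x": -10,"y": 0,"z": -40,"spin": 0,"gripper": -1},
  {"x": 0,"y": 30,"z": 0,"spin": 0,"gripper": -1},
  {"x": 0,"y": 30,"z": 0,"spin": 0,"gripper": -1},
  {"x": 0,"y": 20,"z": 0,"spin": 0,"gripper": -1},
  {"x": 0,"y": 0,"z": 0,"spin": 0,"gripper": -1},
  {"x": 0,"y": 0,"z": 0,"spin": 0,"gripper": -1},
])

```text
time: 12.45
eef_pos: [0.5219, -0.0392, 0.3155]
tcp_rot: [0.706, 0.708, -0.0, -0.001]
contact_force: [0.3, 0.3, -0.1]
opening: 1.002
finger_force: 0.0
```

Run:
```python
from h import *
import pickle
c=grab("wrist");pickle.dump(c,open("w7.pkl","wb"));save(c,"w7.png");P=cloud(c);H=P[...,2];g=c["color"].min(-1)
near=(np.hypot(P[...,0]-.4427,P[...,1]-.0107)<.04)
m=near&(H>.02)&(H<.032);q=P[m];print("lid",len(q),cv2.minEnclosingCircle(q[:,:2].astype(np.float32)),np.percentile(q[:,2],[10,50,90]))
m=near&(H<.02)&(g>95);print(len(P[m]))
m=(H>.181)&(H<.191)&(c["z_map"]>0)&(np.hypot(P[...,0]-.606,P[...,1]-.038)<.06);q=P[m];print("grip top",len(q),q[:,2].mean(),cv2.minAreaRect(q[:,:2].astype(np.float32)))
s=get_state();print(s['time'],s['eef_pos'],s['tcp_rot'],s['qpos'])
```

```text
lid 424 ((0.44099700450897217, 0.011221452616155148), 0.02865445241332054) [0.02400234 0.02578251 0.02708547]
2567
grip top 2073 0.18530919627726944 ((0.6048905253410339, 0.03429286554455757), (0.035964760929346085, 0.031854867935180664), 9.751019477844238)
12.5 [ 0.52163935 -0.03912421  0.3155708 ] [ 7.06112466e-01  7.08099542e-01 -2.82386012e-04 -3.80282458e-04] [-2.68912118e-01 -1.00327416e-01  1.86443976e+00 -1.19031937e-04
  1.37842041e+00 -2.71699457e-01]
```

View pics/w7.png

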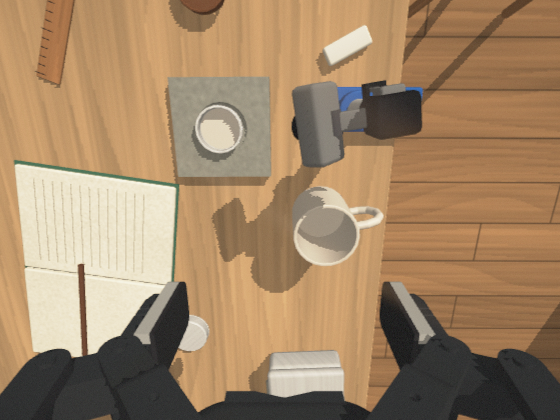

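The lid sits in the well at (219,129), measured within 2 mm of centre. The grip is at (390,112) with the button on its +y side (375,90), and the camera at (320,125) faces the robot. The post yaw is about 9.75°.

Emit:
step_arm([
  {"x": 0,"y": 0,"z": 0,"spin": 8.04,"gripper": -1},
  {"x": 0,"y": 0,"z": 0,"spin": 8.04,"gripper": -1},
  {"x": 0,"y": 0,"z": 0,"spin": 8.04,"gripper": -1},
  {"x": 0,"y": 0,"z": 0,"spin": 8.04,"gripper": -1},
  {"x": 0,"y": 0,"z": 0,"spin": 8.04,"gripper": -1},
  {"x": 0,"y": 0,"z": 0,"spin": 8.04,"gripper": -1},
  {"x": 0,"y": 0,"z": 0,"spin": 8.04,"gripper": -1},
  {"x": 0,"y": 0,"z": 0,"spin": 8.04,"gripper": -1},
  {"x": 0,"y": 0,"z": 0,"spin": 8.04,"gripper": -1},
  {"x": 0,"y": 0,"z": 0,"spin": 8.04,"gripper": -1},
])

```text
time: 13.5
eef_pos: [0.5213, -0.0391, 0.316]
tcp_rot: [0.997, 0.082, 0.0, 0.0]
contact_force: [0.3, -0.1, 0.4]
opening: 0.999
finger_force: 0.0
```

```bash
cat > d.py <<'E'
from h import *
s=get_state();M=att(s['tcp_rot']);print(s['time'],s['eef_pos'],np.degrees(np.arctan2(M[1,0],M[0,0])),((np.array([.6049,.0343,.157])-s['eef_pos'])@M*1000).round(1),s['qpos'].round(2))
E
python3 d.py
```

```text
13.5 [ 0.52130007 -0.03913564  0.31598434] 9.413373231422627 [ 94.5 -58.8 159. ] [-0.27 -0.1   1.87 -0.    1.38  1.14]
```

Move above the grip, then re-measure it from a look back of the wrist camera.

Emit:
step_arm([
  {"x": 20,"y": -15,"z": 0,"spin": -0.3,"gripper": -1},
  {"x": 25,"y": -15,"z": 0,"spin": 0,"gripper": -1},
  {"x": 25,"y": -15,"z": 10,"spin": 0,"gripper": -1},
  {"x": 20,"y": -11,"z": 15,"spin": 0,"gripper": -1},
  {"x": 5,"y": -3,"z": 15,"spin": 0,"gripper": -1},
  {"x": 0,"y": 0,"z": 15,"spin": 0,"gripper": -1},
  {"x": 0,"y": 0,"z": 15,"spin": 0,"gripper": -1},
  {"x": 0,"y": 0,"z": 0,"spin": 0,"gripper": -1},
  {"x": 0,"y": 0,"z": 0,"spin": 0,"gripper": -1},
  {"x": 0,"y": 0,"z": 0,"spin": 0,"gripper": -1},
])

```text
time: 14.5
eef_pos: [0.6059, 0.0348, 0.2469]
tcp_rot: [0.996, 0.087, 0.001, 0.0]
contact_force: [0.5, -0.4, -0.9]
opening: 1.003
finger_force: 0.0
```

```bash
python3 d.py
python3 - <<'E'
from h import *
c=grab("wrist");save(c,"w8.png");P=cloud(c);H=P[...,2]
m=(H>.180)&(H<.192)&(c["z_map"]>0)&(np.hypot(P[...,0]-.605,P[...,1]-.034)<.035);q=P[m];print("grip top",len(q),q[:,2].mean(),cv2.minAreaRect(q[:,:2].astype(np.float32)))
E
```

```text
14.5 [0.6059213  0.03483605 0.24691587] 10.015137867968491 [-1.3  0.3 89.9] [-0.11  0.14  1.75 -0.    1.25  1.29]
grip top 2688 0.185299119354015 ((0.6062318086624146, 0.03462175279855728), (0.03522222489118576, 0.03205228969454765), 9.804104804992676)
```

View pics/w8.png

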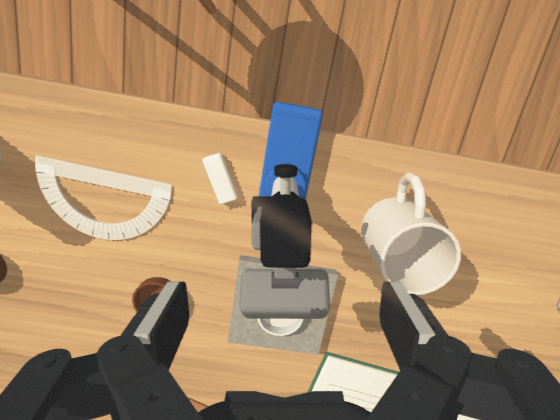

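The grip at (285,230) is aligned with the jaws, with the button on its left side at (258,225). I'll descend straight onto it.

Emit:
step_arm([
  {"x": 0,"y": -0.5,"z": 10,"spin": 0,"gripper": -1},
  {"x": 0,"y": 0,"z": 15,"spin": 0,"gripper": -1},
  {"x": 0,"y": 0,"z": 15,"spin": 0,"gripper": -1},
  {"x": 0,"y": 0,"z": 15,"spin": 0,"gripper": -1},
  {"x": 0,"y": 0,"z": 15,"spin": 0,"gripper": -1},
  {"x": 0,"y": 0,"z": 12,"spin": 0,"gripper": -1},
  {"x": 0,"y": 0,"z": 8,"spin": 0,"gripper": -1},
  {"x": 0,"y": 0,"z": 0,"spin": 0,"gripper": -1},
  {"x": 0,"y": 0,"z": 0,"spin": 0,"gripper": -1},
  {"x": 0,"y": 0,"z": 0,"spin": 0,"gripper": -1},
])

```text
time: 15.55
eef_pos: [0.6063, 0.0357, 0.1568]
tcp_rot: [0.996, 0.088, 0.001, 0.0]
contact_force: [0.9, -0.0, -0.0]
opening: 1.0
finger_force: 0.0
```

Emit:
step_arm([
  {"x": 0,"y": 0,"z": 0,"spin": 0,"gripper": 0},
  {"x": 0,"y": 0,"z": 0,"spin": 0,"gripper": 0.5},
  {"x": 0,"y": 0,"z": 0,"spin": 0,"gripper": 0.5},
  {"x": 0,"y": 0,"z": 0,"spin": 0,"gripper": 0.5},
  {"x": 0,"y": 0,"z": 0,"spin": 0,"gripper": 0.5},
  {"x": 0,"y": 0,"z": 0,"spin": 0,"gripper": 0.5},
  {"x": 0,"y": 0,"z": 0,"spin": 0,"gripper": 0.5},
  {"x": 0,"y": 0,"z": 0,"spin": 0,"gripper": 0.5},
  {"x": 0,"y": 0,"z": 0,"spin": 0,"gripper": 0.5},
  {"x": 0,"y": 0,"z": 0,"spin": 0,"gripper": 0.5},
], force=50)

```text
time: 16.55
eef_pos: [0.606, 0.0344, 0.1566]
tcp_rot: [0.996, 0.087, 0.0, 0.001]
contact_force: [-1.0, -4.8, 3.1]
opening: 0.377
finger_force: 53.5
```

Emit:
step_arm([
  {"x": 0,"y": 0.5,"z": -2,"spin": 0,"gripper": 0.5},
  {"x": 0,"y": 0,"z": -4,"spin": 0,"gripper": 0.5},
  {"x": 0,"y": 0,"z": -5,"spin": 0,"gripper": 0.5},
  {"x": 0,"y": 0,"z": -5,"spin": 0,"gripper": 0.5},
  {"x": 0,"y": 0,"z": -5,"spin": 0,"gripper": 0.5},
  {"x": 0,"y": 0,"z": -5,"spin": 0,"gripper": 0.5},
  {"x": 0,"y": 0,"z": -5,"spin": 0,"gripper": 0.5},
  {"x": 0,"y": 0,"z": -5,"spin": 0,"gripper": 0.5},
  {"x": 0,"y": 0,"z": -4,"spin": 0,"gripper": 0.5},
  {"x": 0,"y": 0,"z": -4,"spin": 0,"gripper": 0.5},
])

```text
time: 17.55
eef_pos: [0.6058, 0.0345, 0.1985]
tcp_rot: [0.996, 0.087, 0.0, 0.001]
contact_force: [4.0, -5.5, -5.3]
opening: 0.371
finger_force: 52.4
```

Emit:
step_arm([
  {"x": 0,"y": 0,"z": -4,"spin": 0,"gripper": 0.5},
  {"x": 0,"y": 0,"z": -4,"spin": 0,"gripper": 0.5},
  {"x": 0,"y": 0,"z": -3,"spin": 0,"gripper": 0.5},
  {"x": 0,"y": 0,"z": -2,"spin": 0,"gripper": 0.5},
  {"x": 0,"y": 0,"z": -3,"spin": 0,"gripper": 0.5},
  {"x": 0,"y": 0,"z": -5,"spin": 0,"gripper": 0.5},
  {"x": 0,"y": 0,"z": -5,"spin": 0,"gripper": 0.5},
  {"x": 0,"y": 0,"z": -5,"spin": 0,"gripper": 0.5},
  {"x": 0,"y": 0,"z": -5,"spin": 0,"gripper": 0.5},
  {"x": 0,"y": 0,"z": -4,"spin": 0,"gripper": 0.5},
])

```text
time: 18.55
eef_pos: [0.6058, 0.0345, 0.2372]
tcp_rot: [0.996, 0.087, -0.0, 0.001]
contact_force: [5.3, -3.9, -9.4]
opening: 0.376
finger_force: 52.0
```

Emit:
step_arm([
  {"x": 0.4,"y": 0.3,"z": -4,"spin": 0,"gripper": 0.5},
  {"x": 0,"y": 0,"z": -4,"spin": 0,"gripper": 0.5},
  {"x": 0,"y": 0,"z": -4,"spin": 0,"gripper": 0.5},
  {"x": 0,"y": 0,"z": -4,"spin": 0,"gripper": 0.5},
  {"x": 0,"y": 0,"z": -3,"spin": 0,"gripper": 0.5},
  {"x": 0,"y": 0,"z": -2,"spin": 0,"gripper": 0.5},
  {"x": 0,"y": 0,"z": -2,"spin": 0,"gripper": 0.5},
  {"x": 0,"y": 0,"z": -2,"spin": 0,"gripper": 0.5},
  {"x": 0,"y": 0,"z": -1,"spin": 0,"gripper": 0.5},
  {"x": 0,"y": 0,"z": 0,"spin": 0,"gripper": 0.5},
])

```text
time: 19.55
eef_pos: [0.6058, 0.0345, 0.2629]
tcp_rot: [0.996, 0.087, -0.001, 0.0]
contact_force: [3.6, -3.6, -7.1]
opening: 0.377
finger_force: 51.9
```

Raised 106.3 mm; now creep onto the stop.

Emit:
step_arm([
  {"x": 0,"y": 0,"z": -0.5,"spin": 0,"gripper": 0.5},
  {"x": 0,"y": 0,"z": -0.5,"spin": 0,"gripper": 0.5},
  {"x": 0,"y": 0,"z": -0.5,"spin": 0,"gripper": 0.5},
  {"x": 0,"y": 0,"z": -0.5,"spin": 0,"gripper": 0.5},
  {"x": 0,"y": 0,"z": -0.5,"spin": 0,"gripper": 0.5},
  {"x": 0,"y": 0,"z": -0.4,"spin": 0,"gripper": 0.5},
  {"x": 0,"y": 0,"z": 0,"spin": 0,"gripper": 0.5},
  {"x": 0,"y": 0,"z": 0,"spin": 0,"gripper": 0.5},
  {"x": 0,"y": 0,"z": 0,"spin": 0,"gripper": 0.5},
  {"x": 0,"y": 0,"z": 0,"spin": 0,"gripper": 0.5},
])

```text
time: 20.55
eef_pos: [0.6058, 0.0345, 0.2655]
tcp_rot: [0.996, 0.087, -0.001, 0.0]
contact_force: [3.9, -4.0, -7.9]
opening: 0.377
finger_force: 51.8
```

Emit:
step_arm([
  {"x": 0,"y": 0,"z": -0.4,"spin": 0,"gripper": 0.5},
  {"x": 0,"y": 0,"z": -0.4,"spin": 0,"gripper": 0.5},
  {"x": 0,"y": 0,"z": -0.4,"spin": 0,"gripper": 0.5},
  {"x": 0,"y": 0,"z": -0.3,"spin": 0,"gripper": 0.5},
  {"x": 0,"y": 0,"z": 0,"spin": 0,"gripper": 0.5},
  {"x": 0,"y": 0,"z": 0,"spin": 0,"gripper": 0.5},
  {"x": 0,"y": 0,"z": 0,"spin": 0,"gripper": 0.5},
  {"x": 0,"y": 0,"z": 0,"spin": 0,"gripper": 0.5},
  {"x": 0,"y": 0,"z": 0,"spin": 0,"gripper": 0.5},
  {"x": 0,"y": 0,"z": 0,"spin": 0,"gripper": 0.5},
])

```text
time: 21.55
eef_pos: [0.6058, 0.0345, 0.2668]
tcp_rot: [0.996, 0.087, -0.001, 0.0]
contact_force: [4.2, -4.9, -8.7]
opening: 0.375
finger_force: 51.7
```

Run:
```python
from h import *
c=grab("scene");save(c,"s2.png");P=cloud(c);H=P[...,2]
m=(np.hypot(P[...,0]-.606,P[...,1]-.035)<.035)&(H>.1)&(H<.35);q=P[m];print(len(q),np.histogram(q[:,2],20))
cv2.imwrite("pics/s2c.png",cv2.resize(c["color"][120:300,180:380],(800,600))[:,:,::-1][:600])
c=grab("wrist");P=cloud(c);H=P[...,2];z=c["z_map"]>0
m=z&(np.hypot(P[...,0]-.606,P[...,1]-.035)<.03)&(H>.28)&(H<.31);q=P[m];print("top",len(q),np.percentile(q[:,2],[10,50,90]) if len(q) else 0)
m=z&(np.hypot(P[...,0]-.4427,P[...,1]-.0107)<.04)&(H>.02)&(H<.032);q=P[m];print("lid",len(q),cv2.minEnclosingCircle(q[:,:2].astype(np.float32)) if len(q) else 0)
s=get_state();print(s['contact_force'],s['eef_pos'])
```

```text
1596 (array([ 37, 127,  68,  30,  35,  33,  53,  30,  30,  38,  45,  12,  82,
       132, 138, 278, 110,  62, 124, 132]), array([0.10014462, 0.11263171, 0.12511881, 0.13760591, 0.150093  ,
       0.1625801 , 0.17506719, 0.18755429, 0.20004138, 0.21252848,
       0.22501557, 0.23750267, 0.24998976, 0.26247686, 0.27496395,
       0.28745105, 0.29993814, 0.31242524, 0.32491233, 0.33739943,
       0.34988652]))
top 12011 [0.28637285 0.29555659 0.3019438 ]
lid 0 0
[ 4.26194922 -4.86765918 -8.51393733] [0.60582785 0.03446238 0.26681216]
```

View pics/s2c.png

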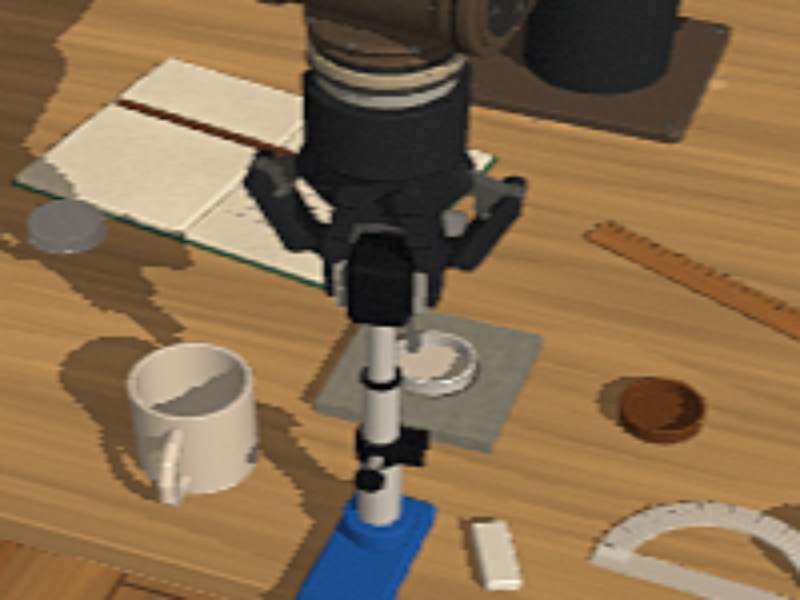

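Both sections show above the collar, with the ring at (380,380), the grip in the fingers at (380,280), and the lid in the well at (435,362). There is no clear stop force yet, so I'll creep further.

Emit:
step_arm([
  {"x": 0,"y": 0,"z": -0.3,"spin": 0,"gripper": 0.5},
  {"x": 0,"y": 0,"z": 0,"spin": 0,"gripper": 0.5},
  {"x": 0,"y": 0,"z": -0.3,"spin": 0,"gripper": 0.5},
  {"x": 0,"y": 0,"z": 0,"spin": 0,"gripper": 0.5},
  {"x": 0,"y": 0,"z": -0.3,"spin": 0,"gripper": 0.5},
  {"x": 0,"y": 0,"z": 0,"spin": 0,"gripper": 0.5},
  {"x": 0,"y": 0,"z": -0.3,"spin": 0,"gripper": 0.5},
  {"x": 0,"y": 0,"z": 0,"spin": 0,"gripper": 0.5},
  {"x": 0,"y": 0,"z": 0,"spin": 0,"gripper": 0.5},
  {"x": 0,"y": 0,"z": 0,"spin": 0,"gripper": 0.5},
])

```text
time: 22.65
eef_pos: [0.6058, 0.0345, 0.2668]
tcp_rot: [0.996, 0.087, -0.001, 0.0]
contact_force: [4.8, -4.5, -11.7]
opening: 0.373
finger_force: 51.4
```

The TCP no longer rises and the force is climbing, so the post is on the second stop at 110 mm.

```bash
python3 -c "
from plant import *
print(sign_off())"
```

```text
the job is handed in; nothing more can be done
None
```

The job is handed in: a lid lies open side up in the well (measured within about 2 mm of centre), and the arm is holding the post at its second stop (110 mm) with the button squeezed; no verdict was returned.

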